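# Eject a spring clip and clip down the price card on a market stall

### The job

It is getting windy at the stall: clip the price card to its stand. Push the ejector slide on the steel clip dispenser fully home so that the spring clip comes out ears first and let the slide spring back; then squeeze the clip's ears to open its jaws, bring them over the card's slanting side edge that faces the dispenser, about halfway up the card and square to the leaning board, and let the clip close on it and hold there by itself. Do not drop the clip, and do not knock the shakers, the jar or the tissue box about.

Things in the scene. Friction and masses are not known exactly. Their poses are not given: they have to be found in the camera images.
- dispenser: Fixed steel clip dispenser: a tunnel 56 mm wide (x), 118 mm long (y -75 to +43 mm), 67 mm high, on a 90 mm wide 5 mm flange. Origin: on the counter, mid-width. The clip leaves by the mouth at y = +43 mm, towards +y. Inside: 43 mm wide, floor z = 30 mm, roof underside z = 63 mm with a 16 mm slot along its middle.
- ejector (a joint): Ejector slide, m: 0 = back (its spring of 2 to 7 N returns it), 0.044 = fully home towards the dispenser's +y. Fully home it has pushed the clip about 42 mm: the ears stand free outside the mouth, the jaws are still in the tunnel.
- ejector_tab (a point): Middle of the rear face (to be pushed; it looks to the dispenser's -y) of the black thumb tab on top of the dispenser. Tab: 34 mm wide (x), 12 mm thick (y), 26 mm tall, 70 to 96 mm above the counter; this point at 83 mm. It moves with the slide.
- clip: Grey plastic spring clip like a big clothes peg on its side, 70 mm long, 30 mm tall, 45 g; starts in the dispenser, axes parallel to its. Origin: underside, below the pivot. z = pivot axis, +y = ears (y 4 to 32 mm; 39 mm over the tips along x at rest, 30 mm and parallel when fully squeezed), -y = jaws, 6 mm thick, tips at y = -38 mm, usable from there to y = -10 mm.
- clip_pivot (a point): Centre of the clip: on its pivot axis at half its height, 15 mm above the clip's origin. The clip's frame belongs to its +x half, which turns about the pivot by half the opening when the clip is squeezed.
- clip_jaw (a joint): Opening of the clip's jaws, rad: 0 = shut (3.5 mm gap at the tips), 0.29 = squeezed fully open (14 mm gap at the tips, 9 mm at their back), about 0.07 when shut on the 6 mm board. Squeezing takes about 6 N at the ears.
- board: Leaning board of the fixed stand with the price card on its front, 6 mm thick, 140 mm wide, 150 mm long, leaning 35 deg from vertical, top away from the robot. Origin: lower end of its free side edge (facing the dispenser), mid-thickness, 12 mm above the counter. z = up along that edge, +y = outwards from it (board: y -140 to 0), -x = front. Card: z 54 to 146 mm.
- card_edge (a point): The point of the board's free side edge halfway up the card: board frame (0, 0, 100) mm. The stand's 8 mm foot plate and rear struts lie at board y below -5 mm.
- shaker_tall: Bystander: steel shaker 62 mm in diameter, 120 mm tall, upright; origin under its centre.
- shaker_short: Bystander: steel shaker 68 mm in diameter, 90 mm tall, upright; origin under its centre.
- sauce_jar: Bystander: jar 64 mm in diameter, 85 mm tall, upright; origin under its centre.
- tissue_box: Bystander: tissue box 110 x 200 mm (x, y), 70 mm tall with a tissue up to 115 mm; origin under its centre.
- dispenser_mouth (a point): Middle of the tunnel floor at the mouth: dispenser frame (0, 43, 30) mm. From here a support tongue 22 mm wide (x), 6 mm thick, its top at floor height, sticks out 36 mm along the dispenser's +y; fingers can pass down on both sides of it.
Things that resemble listed ones, but are neither listed nor needed, are in the scene too. What is shaped like the dispenser but pink or red is not meant.

How it is judged:
By the outcome, as a careful person would: the job done as asked, in the order asked, and still so for the second after the job is handed in, with the robot touching nothing.
It also fails if it takes over 53 s, if anything falls off the work surface, if the arm or the gripper's body presses on something with over 40 N, if the wrist force passes 120 N, or if a joint passes its speed limit or range.

### The arm

A 6-joint arm with a two-finger parallel gripper is mounted at the origin on the work surface. World frame = base frame: x ahead of the robot, y to its left, z up, the work surface at z = 0. Lengths are in m, angles in degrees, forces in N, time in s.
With the tool pointing down it reaches from about 0.375 to 0.9 m from the base axis. Payload 3.1 kg.
Tool frame: the origin (TCP) lies between the finger pads; the fingertips stand 11 mm ahead of it and the grasp point (between the pads) lies 8 mm behind it; z points along the fingers, y is the line along which they close (so a half turn about z gives the same grasp; the last joint's range is limited). The gripper opens to 87 mm and grips with 3 to 60 N. Pads are 19 mm wide; open, the fingers measure 117 mm over their backs; the gripper's body (75 mm by 190 mm) begins 51 mm behind the grasp point.
Start: joints at [-86.316, 30.224, 82.088, -0, 67.689, -10.227], TCP at [0.15, -0.607, 0.234] pointing down, gripper open.
Joint ranges: [-176.69, 176.69], [-43.24, 126.21], [12.49, 139.97], [-82, 262], [0, 151.66], [-163.58, 163.58]. Speed limits (degrees/s): [159.86, 159.86, 180, 180, 180, 180].

### API

Orientations are given as a 3x3 rotation matrix whose columns are the frame's x, y, z axes.
In Python, from rig import bot, viewer, workorder, models gives the robot as it stands.
- The arm moves only by the shell command python3 -m jog 'ROWS'. ROWS is JSON, a list of rows, each a list of 7 numbers: the opening, from 0 (shut) to 1 (fully open), then the shift along the tool's x, y, z in m, then the turn, a rotation vector about the tool's x, y, z in degrees. In form: [[claw, x, y, z, ax, ay, az], ...]. A call has 1 to 20 rows; each row is the pose to reach, as a shift and turn from the pose commanded when the call began, along the tool's axes at that moment; what a row does not reach only later rows make up. A row lasts 1/8 s, in which the tool goes at most 62.5 mm and 10.7 degrees, less where a joint would pass 70% of its speed; a pose out of reach is approached as far as the arm can. A call with a gripper value outside its range is refused whole. The fingers move at their own pace and stop on an object; the grip force is fixed at half the most. Time passes only in rows, so rows that repeat a pose let the fingers close. It gives the time, the measured TCP pose, the force, the opening and the grip force at its end, in the units of the state.
- bot.read_state(): the state, without advancing time (a new reading comes with each control period).
- viewer.capture(name): name is "scene" or "top" or "wrist"; returns (picture, depth): 400x640x3 uint8, blue, green, red; 400x640 float32, m along the optical axis (not along the pixel's ray), 0 where there is no reading.
- viewer.camera_info(name): a dict with "fx", "fy", "cx", "cy" (pixels), "world_to_cam" (4x4, takes a point from world to camera coordinates). Camera axes: x right, y down, z forward; pixel columns grow to the right and rows downward; lengths in m; the calibration is good to about 2 mm. A picture is of the moment at which its call begins: read the wrist's pose just before it. camera_info takes no time and is no camera call; for the wrist camera it gives the pose at the moment of the call.
- workorder.hand_in(): hands the job in; it is judged then, once.
Trained networks look in the newest picture that a camera, given by its name, has taken for a name from the list of things; names that differ only in an ending like _2 or _b are one class to them, and where a whole thing is asked for, a point or a joint stands for the part that bears it (a point fixed in the world has none). Each returns a list of dicts, best first, with "p" (0 to 1); they miss things now and then, are a little off and sometimes report something else, mostly with a low value. They report only what shows in the picture. A call takes as long as a camera call. They do not tell look-alikes from the thing itself.
- models.outline_of(camera, thing): "mask" (400x640 bool, what is visible of it).
- models.tip_of(camera, thing): "xyz" ([x, y, z] in m, in world coordinates, good to about 4 mm: a listed point, or the origin of a listed thing).
The state is a dict: "time_s": time; "joint_positions": joint angles; "qvel": joint speeds; "tau": joint torques, N m; "position": TCP position; "tcp_rot": TCP orientation; "force": force on the tool from outside, world axes, zero at the start; "moment": the same for the moment, N m; "opening": opening from 0.0 (shut) to 1.0 (fully open); "grasp_force": force on a finger pad.
Only numpy, scipy, OpenCV 4.12 (cv2) and the standard library are available. Lean on these libraries where they do the work, as an engineer would, in place of code of your own. Each camera call takes 0.05 s, during which the arm holds its last target. There are 200 camera calls.

## Working session

There is one attempt and no reset: what is moved stays moved. The work goes in short steps, Python scripts to look and compute and a shell command to move; the robot and the scene stay as the last step left them, time stands still between calls to the robot, and variables do not carry over. Pictures are saved under pics/ and viewed, at most 10 in all, crops included, and the job is handed in when it is done.

```bash
ls; mkdir -p pics; cat > h.py <<'E'
import numpy as np, cv2
from rig import bot, viewer, workorder, models
def back(cam,mask,depth):
    i=viewer.camera_info(cam); v,u=np.nonzero(mask&(depth>0)); z=depth[v,u]
    P=np.c_[(u-i['cx'])/i['fx']*z,(v-i['cy'])/i['fy']*z,z,np.ones(len(z))]
    return (np.linalg.inv(i['world_to_cam'])@P.T).T[:,:3]
def proj(cam,p):
    i=viewer.camera_info(cam); c=i['world_to_cam']@np.r_[p,1]
    return np.array([i['fx']*c[0]/c[2]+i['cx'],i['fy']*c[1]/c[2]+i['cy']])
E
python3 - <<'E'
from h import *
np.set_printoptions(precision=4,suppress=True)
ims=[]
for c in ['scene','top']:
    im,d=viewer.capture(c); cv2.imwrite(f'pics/{c}0.png',im); np.save(f'{c}_d.npy',d)
    for t in ['dispenser','ejector_tab','clip_pivot','board','card_edge','dispenser_mouth','shaker_tall','shaker_short','sauce_jar','tissue_box']:
        for r in models.tip_of(c,t)[:3]: print(c,t,round(r['p'],2),np.array(r['xyz']),proj(c,r['xyz']).astype(int))
print(bot.read_state()['time_s'])
E
```

```text
pics
scene dispenser 0.9 [ 0.7302 -0.2087  0.    ] [282 288]
scene dispenser 0.85 [0.3566 0.0698 0.0023] [347 165]
scene dispenser 0.67 [ 0.5377  0.1518 -0.002 ] [390 207]
scene ejector_tab 0.62 [0.5277 0.1117 0.0801] [379 189]
scene ejector_tab 0.56 [0.3523 0.276  0.0826] [413 136]
scene ejector_tab 0.49 [0.357  0.0277 0.0836] [335 149]
scene clip_pivot 0.43 [0.5386 0.1607 0.0387] [395 198]
scene board 0.81 [ 0.4663 -0.1726  0.0137] [277 203]
scene card_edge 0.61 [ 0.5293 -0.1805  0.0917] [277 205]
scene dispenser_mouth 0.85 [0.5401 0.1924 0.0328] [405 198]
scene dispenser_mouth 0.79 [0.3578 0.1139 0.0317] [361 157]
scene dispenser_mouth 0.72 [ 0.7504 -0.1655  0.031 ] [299 287]
scene shaker_tall 0.58 [0.7149 0.26   0.0007] [448 250]
scene shaker_short 0.69 [0.7324 0.1094 0.0017] [398 266]
scene sauce_jar 0.61 [ 0.7227 -0.0511  0.0008] [339 274]
scene tissue_box 0.61 [ 0.5289 -0.4731 -0.0024] [175 243]
top dispenser 0.97 [ 0.3505  0.3199 -0.0006] [169 274]
top dispenser 0.79 [ 0.5321  0.1517 -0.0011] [236 206]
top dispenser 0.77 [ 0.3627  0.0696 -0.0025] [265 271]
top ejector_tab 0.7
[... 279 characters left out ...]
0.0044] [257 131]
top card_edge 0.66 [ 0.5293 -0.1763  0.0961] [363 204]
top card_edge 0.43 [0.5313 0.1079 0.0809] [247 202]
top dispenser_mouth 0.85 [0.3526 0.3612 0.0317] [148 274]
top dispenser_mouth 0.72 [0.3617 0.1077 0.0299] [248 271]
top dispenser_mouth 0.68 [0.5412 0.1951 0.0278] [217 201]
top shaker_tall 0.91 [ 0.7152  0.2576 -0.0013] [200 138]
top shaker_tall 0.62 [ 0.7258 -0.0532 -0.0037] [314 136]
top shaker_tall 0.49 [ 0.5258 -0.1774  0.0973] [363 205]
top shaker_short 0.65 [ 0.7371  0.107  -0.0009] [255 131]
top shaker_short 0.28 [ 0.7257 -0.0499 -0.0068] [313 136]
top sauce_jar 0.73 [ 0.7241 -0.0504 -0.0067] [313 137]
top tissue_box 0.62 [ 0.5293 -0.4742 -0.0014] [473 210]
1.1
```

View pics/scene0.png

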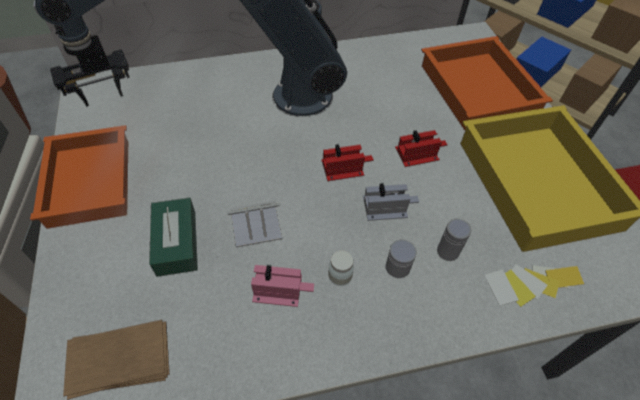

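View pics/top0.png

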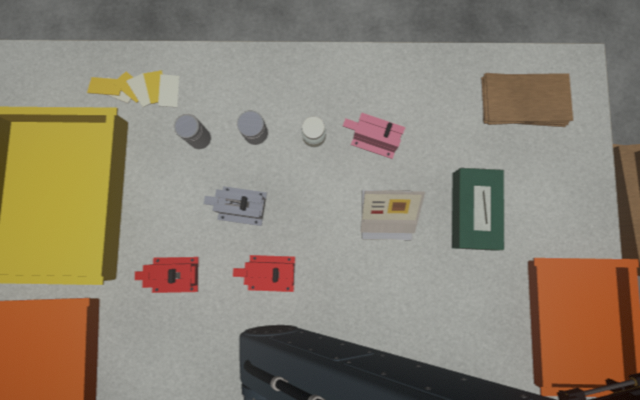

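The scene shows four dispenser shapes (scene px): red (345,162), red (418,147), pink (277,285), steel grey (388,202). Only the grey one is steel and not red or pink, so it fits; its clip tongue points to world +y. I'll confirm it in a crop.

```bash
python3 - <<'E'
from h import *
np.set_printoptions(precision=4,suppress=True)
a=cv2.imread('pics/scene0.png')[160:260,215:435]; b=cv2.imread('pics/top0.png')[165:265,195:435]
a=cv2.resize(a,(660,300),interpolation=2); b=cv2.resize(b,(660,275),interpolation=2)
cv2.imwrite('pics/crop1.png',np.vstack([a,b]))
s=bot.read_state(); print(s['tcp_rot'],s['position'],s['force'])
i=viewer.camera_info('wrist'); C=np.linalg.inv(i['world_to_cam']); R=np.array(s['tcp_rot'])
print('cam in tool',R.T@(C[:3,3]-s['position']),'\n',R.T@C[:3,:3],i['fx'],i['cx'],i['cy'])
def rv(psi,tilt=0): pass
from scipy.spatial.transform import Rotation as Ro
# goal view pose: above between board edge & dispenser, tool down, tool x=+world y?
for nm,p in dict(board=[.52,-.08,.33],disp=[.53,.08,.33]).items():
    print(nm,R.T@(np.array(p)-s['position']))
E
```

```text
[[ 0.9707  0.2404  0.    ]
 [ 0.2404 -0.9707 -0.    ]
 [ 0.      0.     -1.    ]] [ 0.1503 -0.6066  0.2336] [ 0.2213 -0.2141 -0.6707]
cam in tool [ 0.075   0.0002 -0.1503] 
 [[ 0.0006 -0.9623 -0.2719]
 [ 1.      0.0007 -0.0004]
 [ 0.0005 -0.2719  0.9623]] 359.2408813419417 322.0519018128827 197.40341485624867
board [ 0.4855 -0.4223 -0.0964]
disp [ 0.5336 -0.5752 -0.0964]
```

View pics/crop1.png

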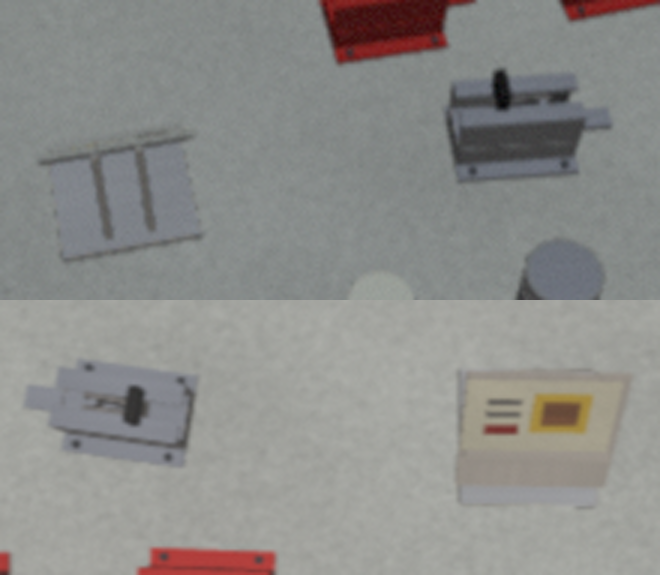

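The grey one (scene crop 520,130, tongue at 600,118) is the steel dispenser. The price board's struts sit about 45 mm in from the free edge. Next I take a wrist view over the board edge.

```bash
python3 - <<'E'
from h import *
s=bot.read_state(); R=np.array(s['tcp_rot'])
for p in ([.53,-.15,.26],[.53,.17,.27]): print((R.T@(np.array(p)-s['position'])).round(3))
E
```

```text
[ 0.478 -0.352 -0.026]
[ 0.555 -0.663 -0.036]
```

```bash
python3 -m jog '[[0.5,0.478,-0.352,-0.026,0,0,-76],[0.5,0.478,-0.352,-0.026,0,0,-76],[0.5,0.478,-0.352,-0.026,0,0,-76],[0.5,0.478,-0.352,-0.026,0,0,-76],[0.5,0.478,-0.352,-0.026,0,0,-76],[0.5,0.478,-0.352,-0.026,0,0,-76],[0.5,0.478,-0.352,-0.026,0,0,-76],[0.5,0.478,-0.352,-0.026,0,0,-76],[0.5,0.478,-0.352,-0.026,0,0,-76],[0.5,0.478,-0.352,-0.026,0,0,-76],[0.5,0.478,-0.352,-0.026,0,0,-76],[0.5,0.478,-0.352,-0.026,0,0,-76],[0.5,0.478,-0.352,-0.026,0,0,-76],[0.5,0.478,-0.352,-0.026,0,0,-76]]'
python3 - <<'E'
from h import *
np.set_printoptions(precision=4,suppress=True)
s=bot.read_state(); print(s['tcp_rot'],s['position'],s['joint_positions'])
im,d=viewer.capture('wrist'); cv2.imwrite('pics/w1.png',im); np.save('w1_d.npy',d)
i=viewer.camera_info('wrist'); np.save('w1_cam.npy',i['world_to_cam'])
for t in ['card_edge','board']:
    for r in models.tip_of('wrist',t)[:2]: print(t,r['p'],np.array(r['xyz']),proj('wrist',r['xyz']))
m=models.outline_of('wrist','board')
print([x['p'] for x in m]); m=m[0]['mask']; np.save('w1_m.npy',m)
P=back('wrist',cv2.erode(m.astype('u1'),np.ones((5,5)))>0,d)
c=P.mean(0)
for k in range(4):
    c=P.mean(0);u,S,V=np.linalg.svd(P-c,full_matrices=False);n=V[2];e=(P-c)@n;P=P[abs(e)<max(.004,0)] if k else P[abs(e)<.02]
n=n*np.sign(-n[0]); print('n(front)',n,'tilt',np.degrees(np.arcsin(n[2])),'c',c,len(P),e.std())
print('min/max',P.min(0),P.max(0))
v=im.copy(); v[m]=v[m]//2+np.array([0,100,0],'u1'); cv2.imwrite('pics/w1v.png',np.vstack([im[:],])); 
cv2.imwrite('pics/w1v.png',np.hstack([cv2.resize(im,(400,250)),cv2.resize(v,(400,250))]))
E
```

```text
time_s: 2.85
position: [0.529, -0.1511, 0.2595]
tcp_rot: [[0.003, 1.0, -0.0], [1.0, -0.003, -0.0], [-0.0, -0.0, -1.0]]
force: [0.0, -0.6, -0.3]
opening: 0.495
grasp_force: 0.0
[[ 0.0035  1.     -0.0003]
 [ 1.     -0.0035 -0.    ]
 [-0.     -0.0003 -1.    ]] [ 0.529  -0.1511  0.2595] [-27.5748  22.6881  91.1539  -0.0077  66.1706 -27.3722]
card_edge 0.86 [ 0.5286 -0.1784  0.0923] [320.835  210.2973]
board 0.55 [ 0.4715 -0.1793  0.0131] [270.9346 190.0412]
[]Traceback (most recent call last):
  File "<stdin>", line 9, in <module>
IndexError: list index out of range
```

```bash
cat > board.py <<'E'
from h import *
np.set_printoptions(precision=4,suppress=True)
d=np.load('w1_d.npy')
P=back('wrist',np.ones_like(d,bool),d)
P=P[(P[:,0]>.45)&(P[:,0]<.6)&(P[:,1]<-.14)&(P[:,1]>-.33)&(P[:,2]>.03)&(P[:,2]<.15)]
Q=P
for t in (.05,.012,.004,.003,.003):
    c=Q.mean(0);V=np.linalg.svd(Q-c,full_matrices=False)[2];n=V[2]*np.sign(V[2][2]);Q=P[abs((P-c)@n)<t]
print('n',n,'lean',np.degrees(np.arcsin(n[2])),'yaw',np.degrees(np.arctan2(-n[1],-n[0])),len(Q),((Q-c)@n).std())
# edge: max of y per height bin, in plane coords
zb=np.cross(n,[0,1,0]); zb=np.cross(np.cross([0,0,1],n),n); zb*=np.sign(zb[2]); zb/=np.linalg.norm(zb)
yb=np.cross(zb,-n)  # x=-n, y=z cross x
print('yb',yb,'zb',zb)
A=np.c_[(Q-c)@yb,(Q-c)@zb]; 
E=[]
for a in np.arange(A[:,1].min()+.005,A[:,1].max()-.005,.005):
    k=A[abs(A[:,1]-a)<.0025,0]
    if len(k)>20: E.append((a,np.percentile(k,99.5)))
E=np.array(E); f=np.polyfit(E[:,0],E[:,1],1); print('edge slope deg',np.degrees(np.arctan(f[0])),(E[:,1]-np.polyval(f,E[:,0])).round(4))
print('zrange',A[:,1].min(),A[:,1].max(), 'top z',Q[:,2].max(),'ybmin',A[:,0].min())
th=np.arctan(f[0]); zz=zb*np.cos(th)+yb*np.sin(th); yy=yb*np.cos(th)-zb*np.sin(th)
top=c+zb*A[:,1].max()+yb*np.polyval(f,A[:,1].max())
print('front edge at top',top); ce=top-zz*.05-n*.003
print('card_edge est',ce,'yy',yy,'zz',zz,'from bottom ht z:',(ce-100e-3*zz))
E
python3 board.py; python3 -c "
import cv2;cv2.imwrite('pics/w1b.png',cv2.imread('pics/w1.png'))"
```

```text
n [-0.8171 -0.0011  0.5765] lean 35.20248575778647 yaw 0.07745823759858779 6060 0.000980273645081162
yb [-0.0014  1.      0.    ] zb [0.5765 0.0008 0.8171]
edge slope deg 0.010370904992229733 [ 0.0002  0.0001 -0.0001  0.0001  0.0001 -0.0002 -0.0001 -0.0002 -0.
 -0.0003  0.0002 -0.      0.0002  0.      0.0001  0.0001 -0.0001 -0.0001
 -0.      0.0001  0.0002 -0.0001]
zrange -0.08027409336527477 0.05035247672570395 top z 0.13717285213902763 ybmin -0.088188797198531
front edge at top [ 0.5557 -0.1753  0.1374]
card_edge est [ 0.5293 -0.1753  0.0948] yy [-0.0015  1.     -0.0001] zz [0.5765 0.001  0.8171] from bottom ht z: [ 0.4717 -0.1754  0.0131]
```

View pics/w1.png

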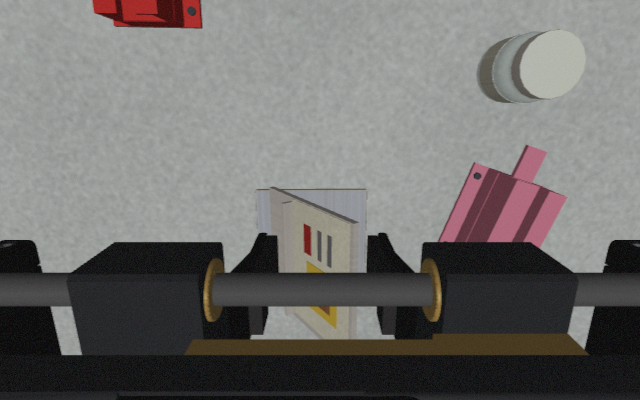

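The wrist image shows the board edge (275–357, 190–225), plane lean 35.2° and yaw 0°. The edge point fits the networks and the text. Now the dispenser.

```bash
python3 -m jog '[[0,0.32,0,-0.01,0,0,0],[0,0.32,0,-0.01,0,0,0],[0,0.32,0,-0.01,0,0,0],[0,0.32,0,-0.01,0,0,0],[0,0.32,0,-0.01,0,0,0],[0,0.32,0,-0.01,0,0,0],[0,0.32,0,-0.01,0,0,0],[0,0.32,0,-0.01,0,0,0]]'
python3 - <<'E'
from h import *
np.set_printoptions(precision=4,suppress=True)
im,d=viewer.capture('wrist'); cv2.imwrite('pics/w2.png',im); np.save('w2_d.npy',d)
for t in ['dispenser','dispenser_mouth','ejector_tab','clip_pivot']:
    for r in models.tip_of('wrist',t)[:2]: print(t,r['p'],np.array(r['xyz']),proj('wrist',r['xyz']))
P=back('wrist',np.ones_like(d,bool),d)
P=P[(P[:,0]>.45)&(P[:,0]<.62)&(P[:,1]>.05)&(P[:,1]<.27)]
T=P[(P[:,2]>.062)&(P[:,2]<.072)]; print('roof',T.min(0),T.max(0),np.median(T[:,2]),cv2.minAreaRect(T[:,:2].astype('f4')*1000))
F=P[(P[:,2]>.02)&(P[:,2]<.033)&(P[:,1]>.2)]; print('tongue',np.median(F,0) if len(F) else 0,cv2.minAreaRect(F[:,:2].astype('f4')*1000) if len(F) else 0)
B=P[(P[:,2]>.078)&(P[:,2]<.105)&(P[:,1]<.16)]; print('tab',B.min(0),B.max(0),cv2.minAreaRect(B[:,:2].astype('f4')*1000) if len(B) else 0)
E
```

```text
time_s: 4.05
position: [0.5303, 0.1685, 0.2694]
tcp_rot: [[0.003, 1.0, -0.0], [1.0, -0.003, -0.001], [-0.001, -0.0, -1.0]]
force: [-0.7, -0.8, -0.2]
opening: 0.004
grasp_force: 0.0
dispenser 0.92 [ 0.3643  0.0659 -0.0002] [190.0873 242.3918]
dispenser 0.86 [ 0.5355  0.1492 -0.0009] [325.9999 177.1447]
dispenser_mouth 0.84 [0.5426 0.1955 0.0315] [332.8574 141.7104]
dispenser_mouth 0.68 [0.362  0.1097 0.0342] [173.3234 218.5401]
ejector_tab 0.73 [0.53   0.1101 0.0828] [321.3414 233.7075]
ejector_tab 0.59 [0.3534 0.2801 0.0852] [117.3528  52.3878]
clip_pivot 0.93 [0.5357 0.1598 0.0457] [326.602  177.4164]
roof [0.5031 0.095  0.0622] [0.5695 0.1976 0.072 ] 0.06615983223651103 ((536.1947631835938, 143.3292694091797), (102.93614196777344, 55.119384765625), 82.72147369384766)
tongue [0.5449 0.2155 0.0292] ((545.2828369140625, 214.75375366210938), (30.747699737548828, 21.95583152770996), 82.75767517089844)
tab [0.5161 0.1131 0.0781] [0.5499 0.1247 0.0969] ((532.8765869140625, 117.97337341308594), (11.453890800476074, 33.85102462768555), 85.3166275024414)
```

View pics/w2.png

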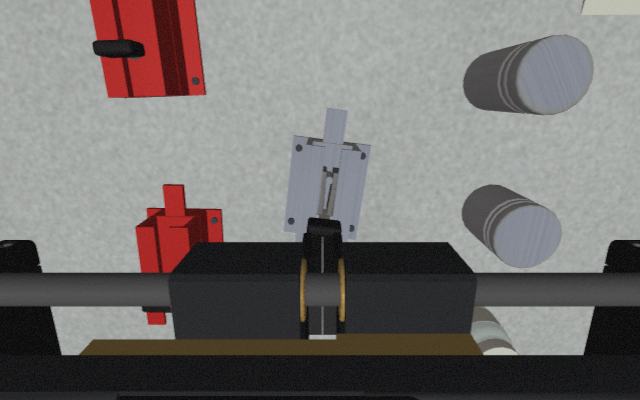

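Steel dispenser (290–370, 110–240): yaw 82.7°, tab rear face at about (0.532, 0.112), heights match the text. I move behind the tab.

```bash
python3 -m jog '[[0,-0.06,-0.002,0.03,0,0,7],[0,-0.088,-0.002,0.06,0,0,7],[0,-0.088,-0.002,0.12,0,0,7],[0,-0.088,-0.002,0.17,0,0,7],[0,-0.088,-0.002,0.182,0,0,7],[0,-0.088,-0.002,0.182,0,0,7],[0,-0.088,-0.002,0.182,0,0,7]]'
```

```text
time_s: 5.18
position: [0.5297, 0.0819, 0.0894]
tcp_rot: [[0.123, 0.992, 0.004], [0.992, -0.123, -0.0], [0.0, 0.004, -1.0]]
force: [0.3, -0.6, -0.1]
opening: 0.005
grasp_force: 0.0
```

```bash
python3 -m jog '[[0,0.012,-0.001,0.002,0,0,0],[0,0.02,-0.001,0.002,0,0,0],[0,0.028,-0.001,0.002,0,0,0],[0,0.036,-0.001,0.002,0,0,0],[0,0.044,-0.001,0.002,0,0,0],[0,0.05,-0.001,0.002,0,0,0],[0,0.056,-0.001,0.002,0,0,0],[0,0.056,-0.001,0.002,0,0,0]]'
python3 - <<'E'
from h import *
np.set_printoptions(precision=4,suppress=True)
im,d=viewer.capture('wrist'); cv2.imwrite('pics/w3.png',im)
for t in ['ejector_tab','clip_pivot','clip']:
    for r in models.tip_of('wrist',t)[:2]: print(t,r['p'],np.array(r['xyz']),proj('wrist',r['xyz']))
print(bot.read_state()['force'])
E
```

```text
time_s: 6.18
position: [0.5345, 0.1376, 0.0859]
tcp_rot: [[0.122, 0.992, 0.001], [0.992, -0.122, -0.001], [-0.001, 0.001, -1.0]]
force: [-0.4, -6.3, 4.8]
opening: 0.007
grasp_force: 2.8
ejector_tab 0.68 [0.5361 0.1491 0.0828] [321.0805 238.1424]
clip_pivot 0.78 [0.5396 0.1986 0.0463] [316.141  122.1872]
clip 0.64 [0.542  0.1939 0.0274] [321.8258 127.5767]
clip 0.15 [0.5418 0.2011 0.0466] [319.7452 116.7266]
[-0.5112 -5.3843  4.8372]
```

```bash
python3 -m jog '[[0,0.004,0,0,0,0,0],[0,0.006,0,0,0,0,0],[0,0.007,0,0,0,0,0],[0,0.007,0,0,0,0,0]]'; python3 -m jog '[[0,0.002,0,0,0,0,0],[0,0.003,0,0,0,0,0],[0,0.003,0,0,0,0,0]]'
```

```text
time_s: 6.88
position: [0.5353, 0.1433, 0.086]
tcp_rot: [[0.122, 0.993, 0.001], [0.993, -0.122, -0.003], [-0.003, 0.001, -1.0]]
force: [0.1, -9.2, 5.5]
opening: 0.005
grasp_force: 4.5
time_s: 7.25
position: [0.5353, 0.1436, 0.086]
tcp_rot: [[0.12, 0.993, -0.001], [0.993, -0.12, -0.007], [-0.007, 0.0, -1.0]]
force: [-0.6, -17.6, 7.1]
opening: 0.002
grasp_force: 9.2
```

Force jumped to 17 N with no further travel, so the slide is home. I retreat slowly, then go up to look.

```bash
python3 -m jog '[[0,-0.01,0,0,0,0,0],[0,-0.025,0,0,0,0,0],[0,-0.04,0,0,0,0,0],[0,-0.055,0,0,0,0,0],[0,-0.07,0,0,0,0,0],[0,-0.07,0,-0.05,0,0,0],[0.3,-0.07,0,-0.11,0,0,0],[0.6,-0.03,0,-0.17,0,0,0],[0.8,0.025,0.0,-0.18,0,0,0],[0.8,0.025,0.0,-0.18,0,0,0],[0.8,0.025,0.0,-0.18,0,0,0]]'
cat > look.py <<'E'
from h import *
import sys
np.set_printoptions(precision=4,suppress=True)
im,d=viewer.capture('wrist'); cv2.imwrite('pics/%s.png'%sys.argv[1],im)
for t in ['ejector_tab','clip_pivot','clip']:
    for r in models.tip_of('wrist',t)[:2]: print(t,r['p'],np.array(r['xyz']),proj('wrist',r['xyz']))
P=back('wrist',np.ones_like(d,bool),d)
P=P[(P[:,0]>.5)&(P[:,0]<.6)&(P[:,1]>.18)&(P[:,1]<.27)]
o=np.array([.5372,.1517]);u=np.array([np.cos(np.radians(82.7)),np.sin(np.radians(82.7))]);x=np.array([u[1],-u[0]])
L=np.c_[(P[:,:2]-o)@x,(P[:,:2]-o)@u,P[:,2]]
E=L[(L[:,2]>.05)&(L[:,2]<.064)&(L[:,1]>.046)]
print('ears',len(E),E.min(0),E.max(0),np.median(E,0))
for a in np.arange(.046,.095,.004):
    k=E[abs(E[:,1]-a)<.002]
    if len(k): print(a.round(3),k[:,0].min(),k[:,0].max(),k[:,0].mean(),np.median(k[:,2]))
E
python3 look.py w4
```

```text
time_s: 8.62
position: [0.5371, 0.1721, 0.2646]
tcp_rot: [[0.122, 0.992, -0.002], [0.992, -0.122, -0.001], [-0.001, -0.002, -1.0]]
force: [0.4, -0.0, -1.4]
opening: 0.488
grasp_force: 0.0
ejector_tab 0.89 [0.5332 0.1116 0.085 ] [325.5253 237.491 ]
ejector_tab 0.69 [0.3534 0.2792 0.0828] [100.2278  84.1993]
clip_pivot 0.83 [0.541  0.2032 0.0461] [321.6946 138.8706]
clip 0.66 [0.5431 0.2014 0.0312] [323.6268 138.746 ]
ears 621 [-0.0187  0.046   0.0501] [0.0202 0.0797 0.0608] [0.0009 0.0569 0.0587]
0.046 -0.01302221169808714 0.0137497129002309 0.0009242016779010657 0.05830749019243403
0.05 -0.013015121323232234 0.014689336689735797 0.0005789409939393135 0.05889277928061565
0.054 -0.014930629532535298 0.01664739219517501 0.0003165015134275616 0.058877357931266805
0.058 -0.015880630764207093 0.016560021577863 0.000749655389130514 0.058764769137768236
0.062 -0.01585037565196697 0.017545364189597703 0.0015631209658434032 0.058581437465553
0.066 -0.016830107452018503 0.01840541274805151 0.0008743827436164993 0.05869070112656194
0.07 -0.017763893912990165 0.019316371062268797 0.0016122653982575427 0.058782940239931636
0.074 -0.01874279270872286 0.01925854608668601 3.4378361149366206e-05 0.058428964351288165
0.078 -0.018722670633622374 0.02020769891591545 0.0015369753078851073 0.058380942078405884
```

View pics/w4.png

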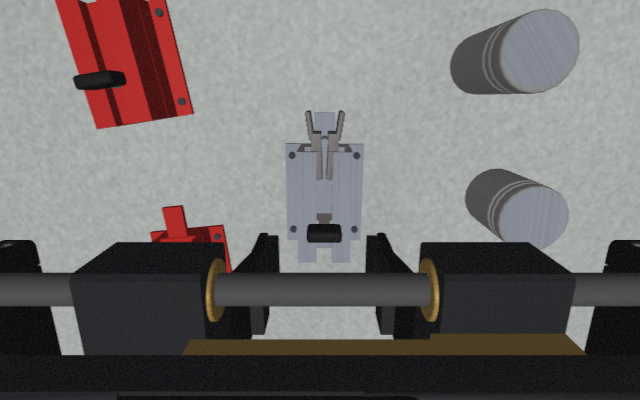

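Clip ears are out on the tongue (305–345, 110–150), slide back at (325,233). Ear tips at dispenser y≈81 mm, top z≈59–60 mm. I go down astride the ears.

```bash
python3 -m jog '[[0.8,0.05,0.0036,0.05,0,0,0],[0.8,0.05,0.0036,0.11,0,0,0],[0.8,0.05,0.0036,0.14,0,0,0],[0.8,0.05,0.0036,0.17,0,0,0],[0.8,0.05,0.0036,0.2,0,0,0],[0.8,0.05,0.0036,0.215,0,0,0],[0.8,0.05,0.0036,0.226,0,0,0],[0.8,0.05,0.0036,0.226,0,0,0],[0.8,0.05,0.0036,0.226,0,0,0]]'
```

```text
time_s: 9.95
position: [0.5487, 0.2217, 0.0405]
tcp_rot: [[0.123, 0.992, 0.002], [0.992, -0.123, 0.0], [0.001, 0.002, -1.0]]
force: [0.5, 0.4, 0.7]
opening: 0.8
grasp_force: 0.0
```

```bash
python3 -m jog '[[0.8,-0.0005,-0.002,0.0025,0,0,0],[0.6,-0.0005,-0.002,0.0025,0,0,0],[0.5,-0.0005,-0.002,0.0025,0,0,0],[0.4,-0.0005,-0.002,0.0025,0,0,0],[0.2,-0.0005,-0.002,0.0025,0,0,0],[0.2,-0.0005,-0.002,0.0025,0,0,0],[0.2,-0.0005,-0.002,0.0025,0,0,0],[0.2,-0.0005,-0.002,0.0025,0,0,0]]'; python3 look.py w5
```

```text
time_s: 10.95
position: [0.546, 0.2214, 0.0371]
tcp_rot: [[0.123, 0.992, 0.0], [0.992, -0.123, 0.0], [0.0, 0.0, -1.0]]
force: [-0.2, 1.7, -0.2]
opening: 0.341
grasp_force: 30.0
clip_pivot 0.96 [0.5398 0.2026 0.0473] [312.1335 314.6457]
clip 0.85 [0.5438 0.1963 0.0273] [322.6856 301.4092]
ears 3465 [-0.0263  0.0461  0.05  ] [0.0273 0.0822 0.064 ] [0.0001 0.0579 0.0586]
0.046 -0.013891747872673974 0.013982378698646233 -0.0006504661494743763 0.058652824428633926
0.05 -0.013281545104980535 0.013969486856783118 0.00026040821483914604 0.05882063713448557
0.054 -0.014418298010316943 0.015074277549883837 0.00032787305465513974 0.058964477046204444
0.058 -0.01439489493965194 0.014986580365747218 0.0003210131123090407 0.05822505758507593
0.062 -0.014280198053701579 0.015500985457957101 0.001241317969149289 0.059075973071404234
0.066 -0.014087225923083554 0.015423800318541023 0.003616925542181129 0.06332355422460076
0.074 -0.009404463920127932 0.010521444435868098 0.003854272651682809 0.05098932951029067
0.078 -0.01985267122382167 0.020959642952429653 0.00013385874649020303 0.05670153049853821
0.082 -0.026285426930680443 0.027346618028914024 0.0005382851801940773 0.05765018234180069
```

The ears are fully squeezed (29.7 mm, 30 N). I draw the clip straight out and lift.

```bash
python3 -m jog '[[0.2,0.01,0,-0.001,0,0,0],[0.2,0.025,0,-0.001,0,0,0],[0.2,0.04,0,-0.001,0,0,0],[0.2,0.048,0,-0.003,0,0,0],[0.2,0.05,0,-0.03,0,0,0],[0.2,0.05,0,-0.08,0,0,0],[0.2,0.05,0,-0.14,0,0,0],[0.2,0.05,0,-0.16,0,0,0],[0.2,0.05,0,-0.16,0,0,0]]'
cat > goal.py <<'E'
from h import *
import sys
from scipy.spatial.transform import Rotation as Ro
np.set_printoptions(precision=4,suppress=True)
s=bot.read_state(); R=np.array(s['tcp_rot']); p=np.array(s['position'])
lean=np.radians(35); yaw=0.08
y=np.array([-.0015,1,0]); y/=np.linalg.norm(y); z=-np.array([np.sin(lean),0,np.cos(lean)])
yt=np.cross(z,y); yt/=np.linalg.norm(yt); z=np.cross(y,yt); G=np.c_[y,yt,z]
tgt=np.array([float(a) for a in sys.argv[1:4]])
print(s['time_s'],'pos',p,'grip',s['opening'],'shift',(R.T@(tgt-p)).round(4),'turn',np.degrees(Ro.from_matrix(R.T@G).as_rotvec()).round(2))
E
python3 goal.py .525 -.08 .2
```

```text
time_s: 12.28
position: [0.5532, 0.2716, 0.1993]
tcp_rot: [[0.123, 0.992, 0.005], [0.992, -0.123, 0.001], [0.002, 0.005, -1.0]]
force: [0.8, 0.2, 0.0]
opening: 0.339
grasp_force: 30.0
12.275 pos [0.5532 0.2716 0.1993] grip 0.338714478509301 shift [-0.3524  0.0153 -0.0012] turn [35.22 -2.27 -6.9 ]
```

```bash
python3 -m jog '[[0.2,-0.04,0.015,-0.02,5,0,-1],[0.2,-0.09,0.015,-0.02,14,-1,-3],[0.2,-0.15,0.015,-0.02,23,-1.5,-5],[0.2,-0.21,0.015,-0.01,32,-2,-6.9],[0.2,-0.27,0.015,-0.001,35.2,-2.3,-6.9],[0.2,-0.32,0.015,-0.001,35.2,-2.3,-6.9],[0.2,-0.345,0.015,-0.001,35.2,-2.3,-6.9],[0.2,-0.352,0.015,-0.001,35.2,-2.3,-6.9],[0.2,-0.352,0.015,-0.001,35.2,-2.3,-6.9],[0.2,-0.352,0.015,-0.001,35.2,-2.3,-6.9]]'
python3 goal.py .5247 -.085 .088; python3 look.py w6 | head -4
```

```text
time_s: 13.52
position: [0.5237, -0.0785, 0.1982]
tcp_rot: [[-0.003, 0.817, -0.577], [1.0, 0.002, -0.003], [-0.001, -0.577, -0.817]]
force: [-0.3, -1.0, -0.3]
opening: 0.338
grasp_force: 30.0
13.525 pos [ 0.5237 -0.0785  0.1982] grip 0.33802564785996914 shift [-0.0064  0.0644  0.0895] turn [-0.23  0.12  0.04]
ejector_tab 0.77 [0.361  0.0318 0.0859] [243.1519  51.9304]
clip_pivot 0.83 [ 0.5262 -0.0958  0.2055] [314.9589 305.0066]
clip 0.78 [ 0.5222 -0.1049  0.1927] [323.8583 306.3146]Traceback (most recent call last):
  File "look.py", line 12, in <module>
    print('ears',len(E),E.min(0),E.max(0),np.median(E,0))
                        ~~~~~^^^
    return umr_minimum(a, axis, None, out, keepdims, initial, where)
ValueError: zero-size array to reduction operation minimum which has no identity
```

View pics/w6.png

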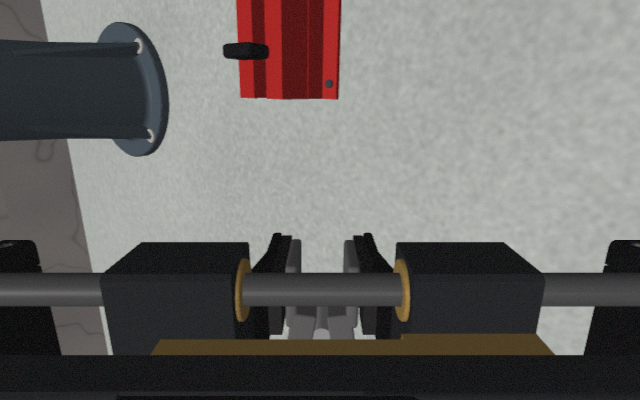

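The clip sits between the pads (285–355, 240–340), pivot as predicted. I go down to the pre-insertion pose and check it from the fixed cameras.

```bash
python3 -m jog '[[0.2,-0.006,0.03,0.04,-0.2,0,0],[0.2,-0.006,0.055,0.075,-0.2,0,0],[0.2,-0.006,0.064,0.089,-0.2,0,0],[0.2,-0.006,0.064,0.089,-0.2,0,0],[0.2,-0.006,0.064,0.089,-0.2,0,0]]'
python3 goal.py .5247 -.137 .088
python3 - <<'E'
from h import *
np.set_printoptions(precision=4,suppress=True)
s=bot.read_state(); R=np.array(s['tcp_rot']); p=np.array(s['position']); ce=np.array([.5293,-.1753,.0945])
out=[]
for c in ['scene','top']:
    im,d=viewer.capture(c)
    for t in ['clip_pivot','card_edge']:
        for r in models.tip_of(c,t)[:2]: print(c,t,r['p'],np.array(r['xyz']))
    u,v=proj(c,p+R@[-.05,0,-.008]).astype(int); print(u,v)
    out.append(cv2.resize(im[v-40:v+40,u-50:u+50],(400,320),interpolation=2))
print('pivot pred',p+R@[-.0203,0,-.008])
cv2.imwrite('pics/pre.png',np.hstack(out))
E
```

```text
time_s: 14.35
position: [0.5255, -0.0866, 0.0898]
tcp_rot: [[-0.001, 0.82, -0.572], [1.0, -0.0, -0.003], [-0.003, -0.572, -0.82]]
force: [0.3, 0.3, -0.0]
opening: 0.341
grasp_force: 30.0
14.35 pos [ 0.5255 -0.0866  0.0898] grip 0.34121470355142275 shift [-0.0504  0.0004  0.0021] turn [ 0.08  0.12 -0.09]
scene clip_pivot 0.5 [ 0.5302 -0.1057  0.0931]
scene card_edge 0.89 [ 0.5283 -0.1811  0.0899]
293 201
top clip_pivot 0.23 [0.7349 0.1043 0.0012]
top card_edge 0.78 [ 0.5255 -0.1765  0.0976]
346 203
pivot pred [ 0.5301 -0.1069  0.0964]
```

View pics/pre.png

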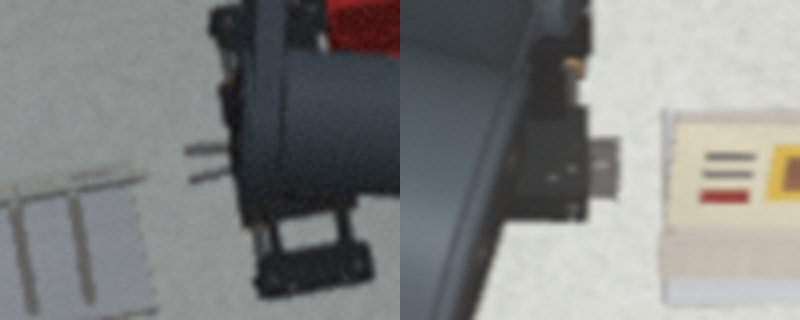

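Jaws (185,150)/(190,180) in the scene crop stand open in front of the board edge (145,178). I overlay the predicted edge and jaws to check the fit.

```bash
python3 - <<'E'
from h import *
np.set_printoptions(precision=4,suppress=True)
s=bot.read_state(); R=np.array(s['tcp_rot']); p=np.array(s['position']); ce=np.array([.5293,-.1753,.0945])
zz=np.array([.5736,0,.8192]); n=np.array([-.8192,0,.5736]); yy=np.array([0,1,0])
out=[]; cl=lambda x,y,z: p+R@np.array([x,y,z])
for c,K in [('scene',8),('top',8)]:
    im,d=viewer.capture(c); u,v=(proj(c,p+R@[-.07,0,-.008])).astype(int)
    a=cv2.resize(im[v-25:v+25,u-25:u+25],(400,400),interpolation=2)
    q=lambda P: tuple(int(k) for k in (proj(c,P)-[u-25,v-25])*8+3.5)
    for k in (-1,1):
        cv2.line(a,q(ce-.1*zz+.003*k*n),q(ce+.05*zz+.003*k*n),(0,0,255),1)
    cv2.line(a,q(ce+.05*zz),q(ce+.05*zz-.03*yy),(0,0,255),1)
    for k in (-1,1):
        for zt in (-.023,.007):
            cv2.line(a,q(cl(-.058,k*.007,zt)),q(cl(-.04,k*.006,zt)),(0,255,0),1)
        cv2.line(a,q(cl(-.058,k*.007,-.023)),q(cl(-.058,k*.007,.007)),(0,255,0),1)
    out.append(a)
cv2.imwrite('pics/ov.png',np.hstack(out))
E
```

```text
(no output)
```

View pics/ov.png

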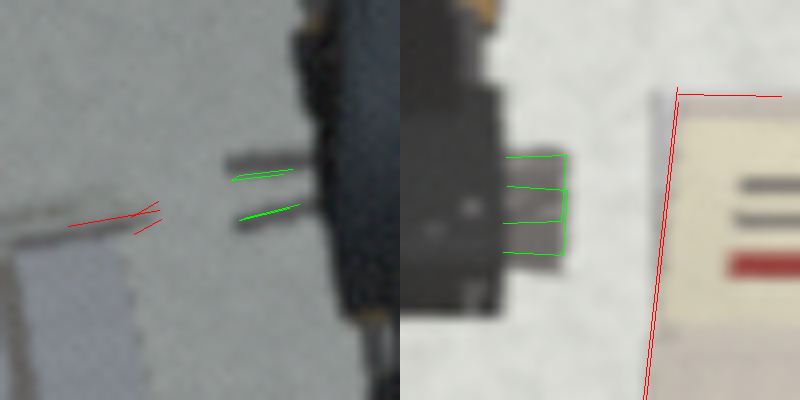

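Jaws and edge offsets agree between prediction and image within about 1 px along the board normal; the edge's y is uncertain by a few mm. I insert gently and watch the force.

```bash
python3 -m jog '[[0.2,-0.01,0,0.002,0,0,0],[0.2,-0.02,0,0.002,0,0,0],[0.2,-0.027,0,0.002,0,0,0],[0.2,-0.033,0,0.002,0,0,0],[0.2,-0.037,0,0.002,0,0,0],[0.2,-0.037,0,0.002,0,0,0]]'; python3 goal.py .5247 -.139 .088;  python3 -c "
from h import *
s=bot.read_state();print(s['force'],s['moment'])"
```

```text
time_s: 15.5
position: [0.5234, -0.1237, 0.0869]
tcp_rot: [[-0.001, 0.819, -0.574], [1.0, -0.0, -0.002], [-0.002, -0.574, -0.819]]
force: [0.1, 0.7, 0.4]
opening: 0.342
grasp_force: 30.0
15.5 pos [ 0.5234 -0.1237  0.0869] grip 0.3416099415025147 shift [-0.0153  0.0004 -0.0017] turn [-0.05  0.06 -0.09]
[0.11840072 0.71528667 0.37809114] [-0.03106882 -0.48539453 -0.00316642]
```

```bash
python3 -m jog '[[0.2,-0.004,0,-0.0015,0,0,0],[0.2,-0.008,0,-0.0015,0,0,0],[0.2,-0.012,0,-0.0015,0,0,0],[0.2,-0.0155,0,-0.0015,0,0,0],[0.2,-0.0155,0,-0.0015,0,0,0]]'; python3 goal.py .5247 -.139 .088; python3 -c "
from h import *
s=bot.read_state();print(s['force'],s['moment'])
for c in ['scene','top']:
    viewer.capture(c); print(c,[(r['p'],r['xyz']) for r in models.tip_of(c,'clip_pivot')[:1]+models.tip_of(c,'card_edge')[:1]])
"
```

```text
time_s: 16.12
position: [0.5242, -0.1393, 0.0881]
tcp_rot: [[-0.001, 0.819, -0.574], [1.0, -0.0, -0.002], [-0.002, -0.574, -0.819]]
force: [-0.1, 0.8, -0.5]
opening: 0.337
grasp_force: 30.0
16.125 pos [ 0.5242 -0.1393  0.0881] grip 0.3373076068218745 shift [ 0.0003  0.0005 -0.0002] turn [-0.05  0.06 -0.09]
[-0.06861891  0.79573153 -0.53154542] [ 0.00498446 -0.48110305  0.04511299]
scene [(0.42, [0.5306, -0.1627, 0.0928]), (0.63, [0.5282, -0.181, 0.0894])]
top [(0.41, [0.5271, -0.1596, 0.0941]), (0.92, [0.5269, -0.1794, 0.0951])]
```

No contact, and pivot and edge line up within 1 mm along the normal in both cameras. I release slowly.

```bash
python3 -m jog '[[0.36,0,0,0,0,0,0],[0.38,0,0,0,0,0,0],[0.4,0,0,0,0,0,0],[0.41,0,0,0,0,0,0],[0.41,0,0,0,0,0,0]]'; python3 -m jog '[[0.43,0,0,0,0,0,0],[0.45,0,0,0,0,0,0],[0.5,0,0,0,0,0,0],[0.6,0,0,0,0,0,0],[0.6,0,0,0,0,0,0]]'; python3 -c "
from h import *
for c in ['scene','wrist']:
    im,d=viewer.capture(c); print(c,[(r['p'],r['xyz']) for r in models.tip_of(c,'clip_pivot')[:1]])
"
```

```text
time_s: 17.05
position: [0.5245, -0.1391, 0.088]
tcp_rot: [[-0.001, 0.819, -0.574], [1.0, 0.0, -0.002], [-0.002, -0.574, -0.819]]
force: [0.7, 0.0, -0.6]
opening: 0.408
grasp_force: 3.5
time_s: 17.68
position: [0.5242, -0.1389, 0.0882]
tcp_rot: [[-0.001, 0.819, -0.574], [1.0, -0.0, -0.002], [-0.002, -0.574, -0.819]]
force: [-0.5, 0.8, 0.3]
opening: 0.586
grasp_force: 0.0
scene []
wrist [(0.56, [0.5265, -0.1578, 0.0952])]
```

The clip stays put. I withdraw along the board, then away.

```bash
python3 -m jog '[[0.75,0,0,-0.005,0,0,0],[0.75,0,0,-0.025,0,0,0],[0.75,0,0,-0.06,0,0,0],[0.75,0,0,-0.1,0,0,0],[0.75,0.03,0,-0.14,0,0,0],[0.75,0.09,0,-0.16,0,0,0],[0.75,0.11,0,-0.16,0,0,0],[0.75,0.11,0,-0.16,0,0,0]]'; python3 - <<'E'
from h import *
np.set_printoptions(precision=4,suppress=True)
out=[]
for c in ['scene','top','wrist']:
    im,d=viewer.capture(c)
    for t in ['clip_pivot','clip','card_edge']:
        print(c,t,[(round(r['p'],2),np.array(r['xyz'])) for r in models.tip_of(c,t)[:1]])
    u,v=np.clip(proj(c,[.5293,-.165,.0945]).astype(int),[60,50],[580,350]); k=35 if c!='wrist' else 60
    out.append(cv2.resize(im[max(v-k,0):v+k,max(u-k,0):u+k],(266,266),interpolation=2)); print(c,proj(c,[.5293,-.165,.0945]))
cv2.imwrite('pics/fin.png',np.hstack(out))
E
```

```text
time_s: 18.88
position: [0.6156, -0.0272, 0.2188]
tcp_rot: [[-0.004, 0.818, -0.575], [1.0, 0.002, -0.004], [-0.002, -0.575, -0.818]]
force: [0.2, -0.3, -0.6]
opening: 0.746
grasp_force: 0.0
scene clip_pivot [(0.72, array([ 0.5288, -0.1606,  0.0914]))]
scene clip [(0.59, array([ 0.521 , -0.161 ,  0.0838]))]
scene card_edge [(0.51, array([ 0.5299, -0.1808,  0.0905]))]
scene [283.0718 203.9175]
top clip_pivot [(0.71, array([ 0.5247, -0.1601,  0.0924]))]
top clip [(0.81, array([ 0.5226, -0.1586,  0.0844]))]
top card_edge [(0.88, array([ 0.5245, -0.1777,  0.094 ]))]
top [358.5778 204.584 ]
wrist clip_pivot [(0.82, array([ 0.529 , -0.1582,  0.0982]))]
wrist clip [(0.95, array([ 0.521 , -0.1663,  0.0826]))]
wrist card_edge [(0.4, array([ 0.5298, -0.1757,  0.0952]))]
wrist [321.5029 321.1813]
```

View pics/fin.png

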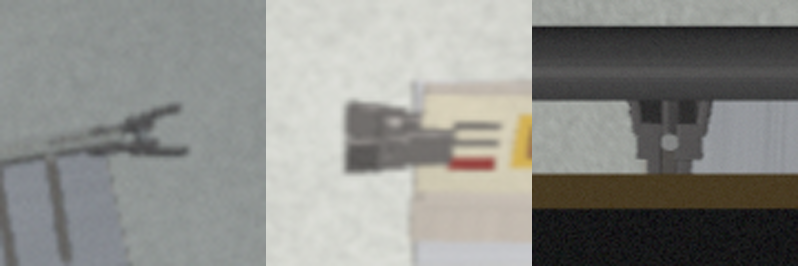

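The final views show the clip on the free edge halfway up the card, ears outward and square to the board (scene crop 145,135; top crop 400,140), with the robot clear of everything.

```bash
python3 -c "
from rig import workorder; print(workorder.hand_in())"
```

```text
the job is handed in; nothing more can be done
None
```

The clip now holds by itself on the card's free edge, about halfway up and square to the board, and I handed the job in at about 19 s with the robot touching nothing.

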